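# Release the stencil jig, eject the painted bookmark and lay it to dry

### The job

Press the release button of the stencil jig so that its lid springs fully open, then push the ejector tab all the way in so that the painted wooden bookmark slides out of the jig's end, and let the tab spring back. Pick the bookmark up and lay it, without dropping it, flat and painted face up in the empty drying tray. Leave the bookmark in the other tray and everything else on the table where it is.

Things in the scene. Friction and masses are not known exactly. Their poses are not given: they have to be found in the camera images.
- jig: Stencil jig fixed to the table: wooden block (x -60 to 62, y -65 to 70, 30 mm high) with a hinged aluminium stencil lid. Origin at table level; -x is its front, +x its hinge side. A groove along y at x = -12, 39 mm wide, floor 22 mm high, holds the bookmark flush and is open at the +y end. In front a grey button housing 50 x 50, 46 mm high, centred at x = -89, y = 0.
- button_top (a point): Centre of the top of the round black release button (26 mm wide) on the jig's grey front housing; 58 mm above the table when not pressed. Press straight down.
- button (a joint): Release button travel in m: 0 up, 0.006 fully down; spring, 1.5 N at first to 5 N fully down. The catch lets the lid go at about 0.0035; press it fully down. It springs back when left.
- lid (a joint): Lid angle in rad: 0 shut, 1.9 at its open stop (leaning back past upright, 140 mm high). An aluminium plate 130 mm along y, 105 mm deep, its hinge along y at x = 55 mm of the jig, 38 mm high; a flap at its +y end blocks the groove while shut. Once freed, its spring opens it within about 1.5 s and holds it at the stop.
- lid_edge (a point): Middle of the lid's front edge (38 mm above the table when shut).
- eject_tab (a point): Middle of the outer (jig's -y) face of the ejector's dark steel tab, an upright plate 26 (x) by 8 mm (y), 30 to 62 mm above the table; this point is 46 mm high, at rest at x = -12, y = -135 mm of the jig. Push it along the jig's +y. It runs on a track 54 mm wide, 30 mm high, that ends at y = -150.
- ejector (a joint): Ejector travel in m: 0 at rest, 0.060 fully in (hard stop); spring, 1.6 N at first to 4 N fully in; springs back when left. Fully in, it has moved the bookmark about 58 mm along +y, so that about 53 mm of it sticks out beyond the block; there it stays.
- bookmark: Painted plywood bookmark in the jig: 36 (x) by 110 (y) by 8 mm (z), 24 to 42 g. Origin at the centre of its underside, z out of the painted face, y along its length, black end at -y. At first it lies along the jig's y, centre at x = -12, y = 10 mm of the jig, underside 22 mm above the table. Once ejected its end can be gripped across the 36 mm width.
- tongue (a point): Top of the tongue at the jig's +y end, at x = -12, y = 100, 22 mm high: a bar 16 mm wide from y = 70 to 130 mm that carries the ejected end of the bookmark; beside it there is free air down to the table for the fingers.
- tray_a: The empty drying tray, fixed, shallow open wooden tray 120 (x) by 160 (y) mm outside, walls 5 mm thick and 14 mm high, floor 5 mm thick. Origin at the centre of its underside, y along its length.
- tray_b: The other drying tray, same shape, already holding a bookmark.
- done_bookmark: A finished bookmark like the first, lying in tray_b; to be left alone.
- paint_pot: Bystander: small jar 42 mm wide, 45 mm high, standing.
- water_jar: Bystander: open glass jar 72 mm wide, 100 mm high.
- cup: Bystander: open plastic cup 72 mm wide, 85 mm high.
- brush_a: Bystander: paint brush lying flat, 185 mm long, handle 10 mm thick.
- brush_b: Bystander: paint brush lying flat, 185 mm long.
- glue_stick: Bystander: white glue stick standing, 28 mm wide, 90 mm high.
- eraser: Bystander: eraser 45 x 22 x 13 mm.
There are look-alikes about, which are no part of the job. Leave any blue look-alike of the bookmark alone.

How it is judged:
On the way, in this order (a step that is already met when the one before it is completed fails the run):
1. the lid has sprung open to its stop (value of joint lid above 1.8 rad), for 0.2 s.
2. the ejector is pushed in as far as it goes and the bookmark sticks out of the jig's end (value of joint ejector above 0.054 m and y of bookmark in the frame of jig above 0.058 m and value of joint lid above 1.8 rad).
At the end, for the whole second after the job is handed in: The bookmark rests released in the empty tray, within 4 mm of its floor, painted face up within 0.08 rad, inside the walls; lid at its open stop (over 1.8 rad), button up (2 mm), ejector home (6 mm); the other bookmark within 15 mm, bystanders within 30 mm of their start (x of bookmark in the frame of tray_a between -0.04 and 0.04 m and y of bookmark in the frame of tray_a between -0.03 and 0.03 m and z of bookmark in the frame of tray_a below 0.009 m and angle between bookmark's own z axis and vertical below 0.08 rad and linear speed of bookmark below 0.02 m/s and contact force between the fingers and bookmark below 0.1 N and value of joint lid above 1.8 rad and value of joint button below 0.002 m and value of joint ejector below 0.006 m and distance of done_bookmark from where it was at the start of the episode below 0.015 m and distance of each of paint_pot, water_jar, cup, brush_a, brush_b, glue_stick, eraser from where it was at the start of the episode below 0.03 m); the robot touches nothing.
It fails at once if the bookmark is dropped or thrown (falls freely by more than about 25 mm) (linear speed of bookmark above 0.7 m/s and contact force between the fingers and bookmark below 0.05 N).
It fails at once if the finished bookmark in the other tray is moved more than 15 mm (distance of done_bookmark from where it was at the start of the episode above 0.015 m).
It fails at once if a bystander is moved more than 30 mm (distance of any of paint_pot, water_jar, cup, brush_a, brush_b, glue_stick, eraser from where it was at the start of the episode above 0.03 m).
It also fails if it takes over 59 s, if anything falls off the work surface, if the arm or the gripper's body presses on something with over 40 N, if the wrist force passes 120 N, or if a joint passes its speed limit or range.

### The arm

A 6-joint arm with a two-finger parallel gripper is mounted at the origin on the work surface. World frame = base frame: x ahead of the robot, y to its left, z up, the work surface at z = 0. Lengths are in m, angles in rad, forces in N, time in s.
With the tool pointing down it reaches from about 0.35 to 0.725 m from the base axis. Payload 6 kg.
Tool frame: the origin (TCP) lies midway between the tips of the shut fingers; the grasp point (between the pads) lies 19 mm behind it; x points along the fingers, z is the direction in which the jaws open and shut, and the axes are right-handed (so a half turn about x gives the same grasp; the last joint's range is limited). The gripper opens to 85 mm and grips with 20 to 120 N. Pads are 22 mm wide; open, the fingers measure 114 mm over their backs; the gripper's body (76 mm by 85 mm) begins 54 mm behind the grasp point. The pads swing forward as they close: fully open they stand 13 mm farther back than shut.
Start: joints at [-0.852, 0.04, 0.085, 0, -1.615, -0.334], TCP at [0.225, -0.556, 0.231] pointing down, gripper open.
Joint ranges: [-2.56, 2.56], [-1.29, 2.01], [-1.08, 1.49], [-3.29, 1.98], [-2.81, -0.18], [-2.99, 2.99]. Speed limits (rad/s): [2.57, 2.57, 3.01, 3.14, 3.14, 3.14].

### API

Orientations are given as a unit quaternion [w, x, y, z].
In Python, from workcell import manip, imaging, ticket gives the robot as it stands. The module is installed in compiled form; this text tells all that it offers.
- The arm moves only by the tool arm_command, never from a script. Its argument "deltas" is a list of rows, each a list of 3 entries, a list of its own where there are three numbers: the shift along the tool's x, y, z as a fraction of full scale, then the turn, a rotation vector about the tool's x, y, z as a fraction of full scale, then the finger opening in mm, from 0 to 85.4. A call has 1 to 10 rows; each row shifts and turns the commanded pose from where the row before left it, along the tool's axes as they then stand; what a row does not reach is not made up. Full scale, the value 1, is 0.075 m for a shift and 30 degrees for a turn. A row lasts 1/8 s, in which the tool goes at most 62.5 mm and 10.7 degrees, less where a joint would pass 70% of its speed; a pose out of reach is approached as far as the arm can. A call with a number of a shift or a turn outside -1 to 1 is refused whole. A call with a gripper value outside its range is refused whole. The fingers move at their own pace and stop on an object; "squeeze" is the grip in N (left out, the last holds). Time passes only in rows, so rows that do not move let the fingers close. It gives the time, the measured TCP pose, the force and the opening at its end, in the units of the state.
- manip.observe(): the state, without advancing time (a new reading comes with each control period).
- imaging.camera(name): name is "side" or "top" or "wrist"; returns (picture, depth): 400x640x3 uint8, blue, green, red; 400x640 float32, m along the optical axis (not along the pixel's ray), 0 where there is no reading.
- imaging.get_calibration(name): a dict with "vfov" (degrees; the focal length in pixels is half the picture's height over the tangent of half this angle, whatever the lens; pixels are square), "cx", "cy" (the principal point, pixels), "position" and "rotation" of the camera in the world; the wrist camera has in their place "hand_eye" (4x4, takes a point from camera to tool coordinates, whose origin is the TCP and whose axes are the tool frame's). Camera axes: x right, y down, z forward; pixel columns grow to the right and rows downward; lengths in m; the calibration is good to about 2 mm. A picture is of the moment at which its call begins: read the wrist's pose just before it. get_calibration takes no time and is no camera call.
- ticket.sign_off(): hands the job in, once; it reports no verdict.
The state is a dict: "time_s": time; "joint_pos": joint angles; "dq": joint speeds; "joint_torque": joint torques, N m; "position": TCP position; "tcp_rot": TCP orientation; "wrist_force": force on the tool from outside, world axes, zero at the start; "torque": the same for the moment, N m; "finger_gap": finger opening in m.
Only numpy, scipy, OpenCV 4.12 (cv2) and the standard library are available. Lean on these libraries where they do the work, as an engineer would, in place of code of your own. Each camera call takes 0.05 s, during which the arm holds its last target. There are 200 camera calls.

## Working session

There is one attempt and no reset: what is moved stays moved. The work goes in short steps, Python scripts to look and compute and a tool call to move; the robot and the scene stay as the last step left them, time stands still between calls to the robot, and variables do not carry over. Pictures are saved under pics/ and viewed, about 8 in all and at most 12, crops included, and the job is handed in when it is done.

Besides the shell and the picture viewer there is one more tool, called after "Emit:" as a command line: name --argument value ..., lists and objects as JSON in quotes. arm_command: Moves the arm, as the interface text tells. Shift numbers are shares of 0.075 m and turn numbers shares of 30 degrees, none past 1 either way. Its arguments: {"type":"object","properties":{"deltas":{"type":"array","items":{"type":"array"}},"squeeze":{"type":"number"}},"required":["deltas"]}

```bash
mkdir -p pics
cat > h.py <<'E'
import numpy as np, cv2
from workcell import manip, imaging, ticket
def K(n):
    c=imaging.get_calibration(n); f=200/np.tan(np.radians(c['vfov'])/2); return c,f
def snap(n,fn):
    im,d=imaging.camera(n); cv2.imwrite('pics/%s.png'%fn,im); np.save('pics/%s.npy'%fn,d); return im,d
def ray(n,u,v):
    c,f=K(n); R=np.array(c['rotation']); 
    return np.array(c['position']), R@np.array([(u-c['cx'])/f,(v-c['cy'])/f,1.])
def onplane(n,u,v,z):
    o,d=ray(n,u,v); return o+d*(z-o[2])/d[2]
def bydepth(n,u,v,dep):
    o,d=ray(n,u,v); return o+d*dep
E
python3 - <<'E'
from h import *
print(manip.observe())
for n in ('top','side'):
    print(imaging.get_calibration(n)); snap(n,n+'0')
print(imaging.get_calibration('wrist'))
E
```

```text
{'time_s': 0.0, 'joint_pos': array([-8.52277233e-01,  4.08347774e-02,  8.38001178e-02, -4.50420061e-04,
       -1.61550943e+00, -3.33724077e-01]), 'dq': array([-4.56506932e-04,  1.89986320e-03, -8.56070181e-04, -9.11002286e-05,
       -1.33387212e-03,  3.59067468e-04]), 'joint_torque': array([-6.00623553e-04, -3.68205464e+01,  3.47411191e+01,  6.93221971e+00,
       -5.38931054e-03, -3.99720406e-06]), 'position': array([ 0.22518134, -0.55578398,  0.23026257]), 'tcp_rot': array([ 0.39547421, -0.58582785,  0.3948498 ,  0.58694081]), 'wrist_force': array([-0.19583741,  1.05800251,  0.1293811 ]), 'torque': array([ 0.01569324,  0.02386183, -0.04439235]), 'finger_gap': 0.08524692321549061}
{'vfov': 42.03192056274696, 'cx': 329.0957631305077, 'cy': 202.67234105045225, 'position': array([ 0.25093421, -0.06117615,  1.33631147]), 'rotation': array([ 0.057678  , -0.70330549,  0.70517743, -0.06898863])}
{'vfov': 45.546268078676206, 'cx': 325.1844820252774, 'cy': 205.13190110893353, 'position': array([ 0.10018944, -1.19723268,  0.91921153]), 'rotation': array([-0.45404528,  0.87560157, -0.14486951,  0.07859772])}
{'vfov': 63.905454515998834, 'cx': 320.1730037344645, 'cy': 195.17041390993805, 'hand_eye': array([[ 4.81911258e-05, -3.01998432e-01,  9.53308421e-01,
        -1.43044171e-01],
       [ 2.08213902e-04, -9.53308398e-01, -3.01998435e-01,
         7.75990076e-02],
       [ 9.99999977e-01,  2.13045711e-04,  1.69392672e-05,
        -8.28025594e-04],
       [ 0.00000000e+00,  0.00000000e+00,  0.00000000e+00,
         1.00000000e+00]])}
```

Rotation is a quaternion; I'll convert it.

```bash
sed -i "s/R=np.array(c\['rotation'\]); /R=Rot(c['rotation'])/; 1a from scipy.spatial.transform import Rotation\ndef Rot(q): return Rotation.from_quat(np.roll(q,-1)).as_matrix()" h.py; python3 -c "
from h import *
print(onplane('top',320,200,0),onplane('side',320,200,0))"
```

```text
[ 0.50035271 -0.05941494  0.        ] [0.5234133  0.07108394 0.        ]
```

View pics/top0.png

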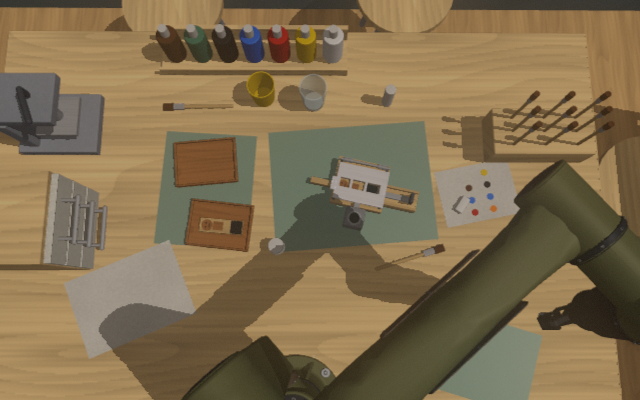

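View pics/side0.png

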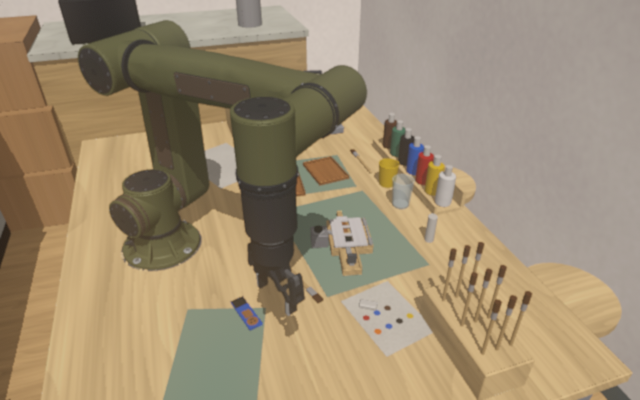

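The top view shows the jig around (360,185), with its housing at (354,216), tongue to the left at (318,182) and ejector to the right at (408,200). Empty tray_a is at (205,162), tray_b with a bookmark at (220,225). The side view shows a blue look-alike at (247,313).

Run:
```python
from h import *
im=cv2.imread('pics/top0.png');d=np.load('pics/top0.npy')
c=im[145:245,300:430]; cv2.imwrite('pics/crop0.png',cv2.resize(c,None,fx=6,fy=6,interpolation=cv2.INTER_CUBIC))
for u,v,z in [(354,214,.058),(310,182,.022),(418,207,.03),(408,198,.062),(205,162,.005),(276,246,.09),(411,257,.01),(220,225,.01)]:
    print(u,v,onplane('top',u,v,z).round(4),bydepth('top',u,v,d[v,u]).round(4))
# tray a outline by depth/colour
hsv=cv2.cvtColor(im,cv2.COLOR_BGR2HSV)
print(hsv[162,205],hsv[225,195],hsv[300,500],hsv[100,400])
m=((hsv[...,0]<14)&(hsv[...,1]>140)&(hsv[...,2]>60)).astype(np.uint8)
m[:, :165]=0;m[:,260:]=0;m[:130]=0;m[260:]=0
for k in cv2.findContours(m,0,2)[0]:
    if cv2.contourArea(k)>800:
        r=cv2.minAreaRect(k);b=cv2.boxPoints(r);P=np.array([onplane('top',*p,.014) for p in b])
        print(r,P.round(4).tolist(),P.mean(0))
```

```text
354 214 [ 0.454 -0.144  0.058] [ 0.454  -0.144   0.0581]
310 182 [ 0.5436 -0.0337  0.022 ] [ 0.5474 -0.0333  0.0047]
418 207 [ 0.4763 -0.3097  0.03  ] [ 0.4813 -0.3151  0.0012]
408 198 [ 0.4936 -0.2793  0.062 ] [ 0.4991 -0.2842  0.0333]
205 162 [0.6013 0.2425 0.005 ] [0.6016 0.2427 0.0039]
276 246 [0.3717 0.0459 0.09  ] [0.3761 0.0498 0.0447]
411 257 [ 0.3505 -0.2911  0.01  ] [ 0.3504 -0.291   0.0106]
220 225 [0.4336 0.1967 0.01  ] [0.4329 0.1956 0.0156]
[ 13 159 120] [ 13 152 129] [25 90 93] [ 18 111 168]
```

View pics/crop0.png

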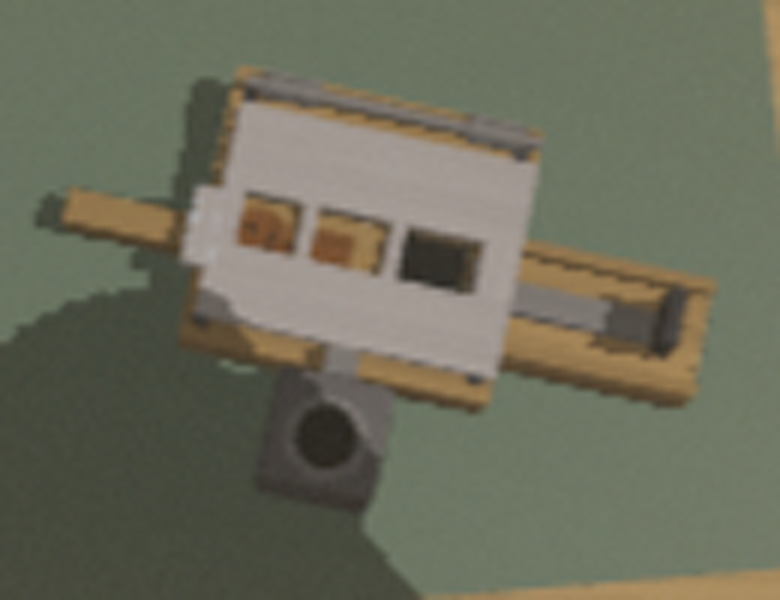

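The crop shows the button at (325,435), the tongue tip at (66,205), the track end at about (703,345) and the ejector tab at (675,320), in crop pixels.

Run:
```python
from h import *
P=lambda u,v,z: onplane('top',300+(u-2.5)/6,145+(v-2.5)/6,z)
t=P(66,207,.022);e=P(703,345,.03);b=P(325,436,.058);tab=P(675,320,.062)
print(t,e,b,tab,np.linalg.norm((t-e)[:2]))
a=np.arctan2(*( (t-e)[:2][::-1]))-np.pi/2
R=np.array([[np.cos(a),-np.sin(a)],[np.sin(a),np.cos(a)]])
J=[ (t[:2]-R@[-.012,.13]),(e[:2]-R@[-.012,-.15]),(b[:2]-R@[-.089,0]),(tab[:2]-R@[-.012,-.131])]
print(np.degrees(a),J)
# trays via pixel corners (coarse)
for C in ([(174,144),(233,139),(237,182),(176,187)],[(192,201),(253,207),(249,249),(187,243)]):
    Q=np.array([onplane('top',*p,.014) for p in C]); print(Q.round(3).tolist(),Q.mean(0))
o=manip.observe(); Rt=Rot(o['tcp_rot']); print(Rt.round(3))
```

```text
[ 0.55129747 -0.03514882  0.022     ] [ 0.48905011 -0.30689447  0.03      ] [ 0.44582296 -0.14331101  0.058     ] [ 0.49381349 -0.28954426  0.062     ] 0.2787838448252616
-12.901862245354485 [array([ 0.53396788, -0.16454621]), array([ 0.53423943, -0.16336076]), array([ 0.53257606, -0.16318309]), array([ 0.53476045, -0.16453087])]
[[0.648, 0.323, 0.014], [0.661, 0.169, 0.014], [0.545, 0.156, 0.014], [0.532, 0.313, 0.014]] [0.59668685 0.2402454  0.014     ]
[[0.495, 0.27, 0.014], [0.48, 0.113, 0.014], [0.372, 0.121, 0.014], [0.387, 0.278, 0.014]] [0.43348856 0.1952734  0.014     ]
[[-0.001 -0.927 -0.375]
 [ 0.001 -0.375  0.927]
 [-1.     0.     0.002]]
```

Emit:
arm_command --deltas '[[[0,0,0],[-0.305,0,0],0],[[0,0,0],[-0.305,0,0],0],[[0,0,0],[-0.305,0,0],0],[[0,0,0],[-0.305,0,0],0],[[0,0,0],[-0.305,0,0],0],[[0,0,0],[-0.305,0,0],0]]' --squeeze 30

```text
time_s: 0.85
position: [0.2252, -0.5559, 0.2307]
tcp_rot: [0.079, -0.703, 0.078, 0.703]
wrist_force: [0.4, 0.1, -0.0]
finger_gap: 0.0003
```

Emit:
arm_command --deltas '[[[0,-0.5,-0.18],[0,0,0],0],[[0,-0.6,-0.218],[0,0,0],0],[[0,-0.6,-0.218],[0,0,0],0],[[0,-0.6,-0.218],[0,0,0],0],[[0,-0.6,-0.218],[0,0,0],0],[[0,-0.6,-0.218],[0,0,0],0],[[0,-0.6,-0.218],[0,0,0],0],[[0,-0.6,-0.218],[0,0,0],0],[[0,-0.6,-0.218],[0,0,0],0],[[0,-0.6,-0.218],[0,0,0],0]]'

```text
time_s: 2.1
position: [0.4822, -0.1597, 0.231]
tcp_rot: [0.08, -0.702, 0.08, 0.703]
wrist_force: [0.5, 0.1, 0.1]
finger_gap: 0.0002
```

```bash
cat >> h.py <<'E'
JO=np.array([.534,-.164]); JA=np.radians(-12.9)
def jw(x,y,z):
    c,s=np.cos(JA),np.sin(JA); return np.array([JO[0]+c*x-s*y,JO[1]+s*x+c*y,z])
def to(p,az=None):
    "fraction shift (tool axes) to world point, and tool-x turn to tool-y azimuth (deg)"
    o=manip.observe();R=Rot(o['tcp_rot']); a=np.degrees(np.arctan2(R[1,1],R[0,1]))
    print('t',o['time_s'],'pos',o['position'].round(4),'az',a.round(2),'down',R[:,0].round(3),'F',o['wrist_force'].round(1))
    print('  shift frac',(R.T@(np.array(p)-o['position'])/.075).round(3), '' if az is None else 'turnx frac %.3f'%(-(az-a)/30))
def wray(o,u,v):
    c,f=K('wrist');H=np.array(c['hand_eye']);R=Rot(o['tcp_rot'])
    d=np.array([(u-c['cx'])/f,(v-c['cy'])/f,1.]); return R@H[:3,3]+o['position'], R@H[:3,:3]@d
def wplane(o,u,v,z):
    p,d=wray(o,u,v); return p+d*(z-p[2])/d[2]
E
python3 - <<'E'
from h import *
o=manip.observe(); snap('wrist','w1'); np.save('pics/w1o.npy',o,allow_pickle=True)
c,f=K('wrist')
to(np.array([.4455,-.1435,.1]))
E
```

```text
t 2.15 pos [ 0.4842 -0.1562  0.2301] az -102.89 down [-0.001  0.002 -1.   ] F [ 0.2  1.8 -0.6]
  shift frac [ 1.735 -0.048  0.539]
```

View pics/w1.png

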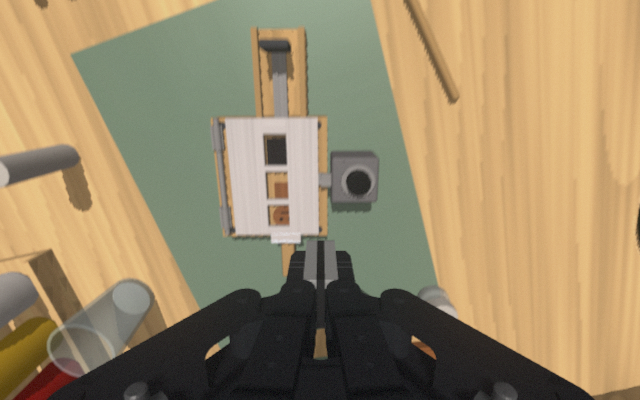

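The wrist view shows the jig with the button at (359,182), the track end edge at (280,29), the tab at (274,45) and the track sides at (252,70) and (305,70).

Run:
```python
from h import *
o=np.load('pics/w1o.npy',allow_pickle=True).item()
im=cv2.imread('pics/w1.png')
g=cv2.cvtColor(im,cv2.COLOR_BGR2GRAY)
m=(g[150:212,330:382]<45).astype(np.uint8)
k=max(cv2.findContours(m,0,2)[0],key=cv2.contourArea);(x,y),r=cv2.minEnclosingCircle(k);print(x+330,y+150,r)
c,s=np.cos(JA),np.sin(JA)
def J(p): d=p[:2]-JO; return np.array([c*d[0]+s*d[1],-s*d[0]+c*d[1]]).round(4)
for n,u,v,z,e in [('button',x+330,y+150,.058,'-89,0'),('trackL',252,70,.03,'15'),('trackR',305.5,70,.03,'-39'),('end',280,29,.03,'-12,-150'),('tab',274,40,.062,'-12,-135'),('houseTL',331,152,.046,'-64,-25'),('houseBR',378,203,.046,'-114,25')]:
    p=wplane(o,u,v,z);print(n,e,J(p),p.round(4))
to(jw(-.089,0,.08))
```

```text
358.85074615478516 183.53731155395508 10.400898933410645
button -89,0 [-0.0909  0.0022] [ 0.4459 -0.1416  0.058 ]
trackL 15 [ 0.0167 -0.1082] [ 0.5261 -0.2732  0.03  ]
trackR -39 [-0.0369 -0.1081] [ 0.4739 -0.2611  0.03  ]
end -12,-150 [-0.0128 -0.1451] [ 0.4891 -0.3026  0.03  ]
tab -12,-135 [-0.0108 -0.1308] [ 0.4943 -0.2891  0.062 ]
houseTL -64,-25 [-0.0625 -0.0282] [ 0.4667 -0.1775  0.046 ]
houseBR -114,25 [-0.1138  0.0274] [ 0.4292 -0.1118  0.046 ]
t 2.15 pos [ 0.4842 -0.1562  0.2301] az -102.89 down [-0.001  0.002 -1.   ] F [ 0.2  1.8 -0.6]
  shift frac [ 2.002 -0.044  0.515]
```

Emit:
arm_command --deltas '[[[0,-0.02,0.25],[0,0,0],0],[[0,-0.02,0.265],[0,0,0],0],[[0.4,0,0],[0,0,0],0],[[0.5,0,0],[0,0,0],0],[[0.5,0,0],[0,0,0],0],[[0.4,0,0],[0,0,0],0],[[0.2,0,0],[0,0,0],0],[[0,0,0],[0,0,0],0]]'

```text
time_s: 3.15
position: [0.4442, -0.1497, 0.0807]
tcp_rot: [0.08, -0.702, 0.08, 0.703]
wrist_force: [0.8, 0.8, 0.5]
finger_gap: -0.0001
```

```bash
python3 -c "
from h import *
to(jw(-.089,0,.051))"
```

```text
t 3.15 pos [ 0.4442 -0.1497  0.0807] az -103.05 down [-0.002 -0.    -1.   ] F [0.8 0.8 0.5]
  shift frac [ 0.396 -0.082 -0.023]
```

Emit:
arm_command --deltas '[[[0.2,-0.08,-0.02],[0,0,0],0],[[0.08,0,0],[0,0,0],0],[[0.05,0,0],[0,0,0],0],[[0.05,0,0],[0,0,0],0],[[0,0,0],[0,0,0],0],[[0,0,0],[0,0,0],0]]'

```text
time_s: 3.9
position: [0.4478, -0.1441, 0.0533]
tcp_rot: [-0.08, 0.703, -0.08, -0.702]
wrist_force: [-1.4, 1.3, 4.7]
finger_gap: -0.0002
```

Emit:
arm_command --deltas '[[[0.03,0,0],[0,0,0],0],[[0.03,0,0],[0,0,0],0],[[0,0,0],[0,0,0],0]]'

```text
time_s: 4.28
position: [0.448, -0.1443, 0.0519]
tcp_rot: [-0.08, 0.703, -0.08, -0.702]
wrist_force: [-12.2, 7.4, 23.3]
finger_gap: -0.0002
```

Fully down (the force jumped). Lift and look at the lid.

Emit:
arm_command --deltas '[[[-0.2,0,0],[0,0,0],0],[[-0.4,0,0],[0,0,0],0],[[-0.5,0,0],[0,0,0],0],[[-0.4,0.2,0],[0,0,0],0],[[0,0.5,-0.2],[0,0,0],0],[[0,0.5,-0.25],[0,0,0],0],[[0,0.5,-0.3],[0,0,0],0],[[0,0.4,-0.25],[0,0,0],0],[[0,0,0],[0,0,0],0],[[0,0,0],[0,0,0],0]]'

```text
time_s: 5.52
position: [0.4848, -0.3144, 0.1601]
tcp_rot: [0.081, -0.702, 0.08, 0.703]
wrist_force: [0.3, -0.9, 0.1]
finger_gap: -0.0004
```

Run:
```python
from h import *
im,d=snap('side','s1')
cv2.imwrite('pics/s1c.png',cv2.resize(im[150:310,240:440],None,fx=3.5,fy=3.5))
to(jw(-.012,-.168,.06),-102.9)
```

```text
t 5.575 pos [ 0.4849 -0.3141  0.1605] az -103.04 down [-0.  0. -1.] F [ 0.5  0.6 -0.6]
  shift frac [ 1.339  0.143 -0.033] turnx frac -0.005
```

View pics/s1c.png

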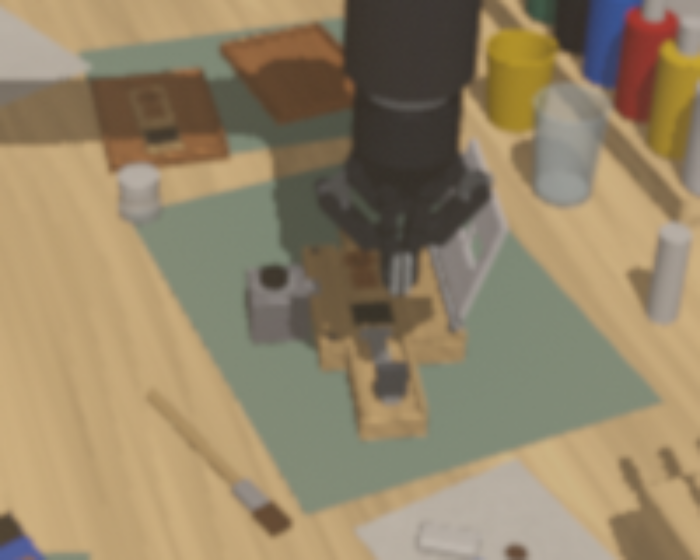

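The crop shows the lid standing open at (480,240), the button up, and the bookmark in its groove.

Emit:
arm_command --deltas '[[[0.3,0.14,-0.033],[0,0,0],0],[[0.5,0,0],[0,0,0],0],[[0.5,0,0],[0,0,0],0],[[0.2,0,0],[0,0,0],0],[[0.1,0,0],[0,0,0],0],[[0,0,0],[0,0,0],0],[[0,-0.12,0],[0,0,0],0],[[0,-0.12,0],[0,0,0],0],[[0,0,0],[0,0,0],0]]'

```text
time_s: 6.7
position: [0.4897, -0.3071, 0.0414]
tcp_rot: [-0.08, 0.703, -0.08, -0.702]
wrist_force: [1.2, -0.7, 0.4]
finger_gap: -0.0002
```

```bash
python3 -c "
from h import *
to(jw(-.012,-.086,.042),-102.9)"
```

```text
t 6.7 pos [ 0.4897 -0.3071  0.0414] az -102.99 down [ 0.001 -0.    -1.   ] F [ 1.2 -0.7  0.4]
  shift frac [-0.008 -0.845  0.011] turnx frac -0.003
```

Emit:
arm_command --deltas '[[[0,-0.08,0],[0,0,0],0],[[0,-0.08,0],[0,0,0],0],[[0,-0.08,0],[0,0,0],0],[[0,-0.08,0.01],[0,0,0],0],[[0,-0.08,0],[0,0,0],0],[[0,-0.08,0],[0,0,0],0],[[0,-0.08,0],[0,0,0],0],[[0,-0.08,0],[0,0,0],0],[[0,-0.08,0],[0,0,0],0],[[0,-0.04,0],[0,0,0],0]]'

```text
time_s: 7.95
position: [0.5014, -0.2518, 0.0409]
tcp_rot: [-0.08, 0.703, -0.08, -0.703]
wrist_force: [1.1, -4.7, 1.2]
finger_gap: 0.0001
```

```bash
python3 -c "
from h import *
to(jw(-.012,-.086,.042),-102.9)"
```

```text
t 7.95 pos [ 0.5014 -0.2518  0.0409] az -103.04 down [ 0. -0. -1.] F [ 1.1 -4.7  1.2]
  shift frac [-0.015 -0.091 -0.002] turnx frac -0.005
```

Emit:
arm_command --deltas '[[[0,-0.05,0],[0,0,0],0],[[0,-0.05,0],[0,0,0],0],[[0,0,0],[0,0,0],0]]'

```text
time_s: 8.32
position: [0.503, -0.2446, 0.0409]
tcp_rot: [0.08, -0.703, 0.08, 0.703]
wrist_force: [0.6, -3.7, 0.8]
finger_gap: 0.0
```

Emit:
arm_command --deltas '[[[0,-0.04,0],[0,0,0],0],[[0,-0.04,0],[0,0,0],0],[[0,0,0],[0,0,0],0]]'

```text
time_s: 8.7
position: [0.5033, -0.2428, 0.041]
tcp_rot: [0.079, -0.702, 0.083, 0.703]
wrist_force: [0.7, -21.6, -2.8]
finger_gap: -0.0003
```

Emit:
arm_command --deltas '[[[0,0.12,0],[0,0,0],0],[[0,0.2,0],[0,0,0],0],[[0,0.2,0],[0,0,0],0],[[0,0.2,0],[0,0,0],0],[[0,0.2,0],[0,0,0],0],[[0,0.2,0],[0,0,0],0],[[-0.2,0.05,0],[0,0,0],0],[[-0.5,0,0],[0,0,0],0],[[-0.6,0,0],[0,0,0],0],[[-0.6,0,0],[0,0,0],0]]'

```text
time_s: 9.95
position: [0.4845, -0.3243, 0.186]
tcp_rot: [-0.08, 0.703, -0.08, -0.702]
wrist_force: [0.0, -1.0, 0.9]
finger_gap: -0.0001
```

```bash
python3 -c "
from h import *
to(jw(-.012,.17,.2),-102.9)"
```

```text
t 9.95 pos [ 0.4845 -0.3243  0.186 ] az -103.04 down [ 0.001 -0.    -1.   ] F [ 0.  -1.   0.9]
  shift frac [-1.870e-01 -4.498e+00  4.000e-03] turnx frac -0.005
```

Emit:
arm_command --deltas '[[[-0.1,-0.4,0],[0,0,0],55],[[0,-0.5,0],[0,0,0],55],[[0,-0.55,0],[0,0,0],55],[[0,-0.55,0],[0,0,0],55],[[0,-0.55,0],[0,0,0],55],[[0,-0.55,0],[0,0,0],55],[[0,-0.55,0],[0,0,0],55],[[0,-0.5,0],[0,0,0],55],[[0,-0.35,0],[0,0,0],55],[[0,0,0],[0,0,0],55]]'

```text
time_s: 11.2
position: [0.5609, 0.006, 0.1917]
tcp_rot: [-0.08, 0.703, -0.079, -0.702]
wrist_force: [-0.1, 0.3, 0.2]
finger_gap: 0.0545
```

Run:
```python
from h import *
to(jw(-.012,.17,.2),-102.9)
o=manip.observe(); snap('wrist','w2'); np.save('pics/w2o.npy',o,allow_pickle=True)
```

```text
t 11.2 pos [0.5609 0.006  0.1917] az -102.9 down [ 0.001  0.    -1.   ] F [-0.1  0.3  0.2]
  shift frac [-0.111  0.023  0.004] turnx frac 0.000
```

View pics/w2.png

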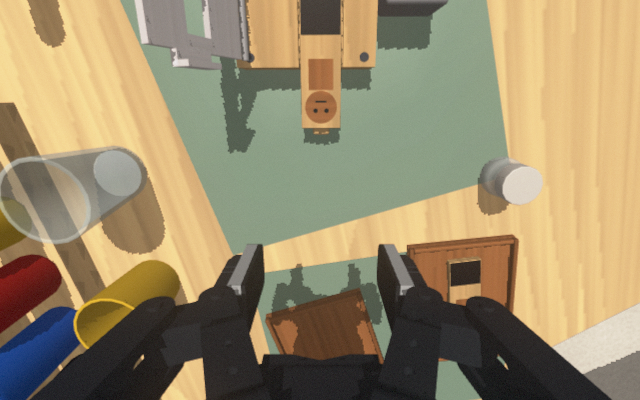

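The wrist view shows the ejected bookmark end with corners at (302,128) and (340,128), painted side up. Part of tray_a is at the bottom, with rim corners at (266,319) and (361,291).

Run:
```python
from h import *
o=np.load('pics/w2o.npy',allow_pickle=True).item()
c,s=np.cos(JA),np.sin(JA)
def J(p): d=p[:2]-JO; return np.array([c*d[0]+s*d[1],-s*d[0]+c*d[1]]).round(4)
for n,u,v,z in [('L',302,128,.03),('R',340.5,128,.03),('L2',301,72,.03),('R2',341,72,.03),('ta',266,319,.014),('ta2',361,291,.014),('glue?',522,184,.045)]:
    p=wplane(o,u,v,z);print(n,J(p),p.round(4))
to(jw(-.012,.098,.06),-102.9)
```

```text
L [0.0055 0.1243] [ 0.5672 -0.0441  0.03  ]
R [-0.0304  0.1243] [ 0.5321 -0.036   0.03  ]
L2 [0.0056 0.0754] [ 0.5563 -0.0918  0.03  ]
R2 [-0.0299  0.0754] [ 0.5216 -0.0839  0.03  ]
ta [0.0533 0.3506] [0.6642 0.1659 0.014 ]
ta2 [-0.0588  0.3118] [0.5463 0.153  0.014 ]
glue? [-0.2006  0.1744] [0.3774 0.0508 0.045 ]
t 11.25 pos [0.5608 0.005  0.1916] az -102.96 down [ 0.001  0.    -1.   ] F [ 0.  -0.3 -0.9]
  shift frac [1.755 0.97  0.005] turnx frac -0.002
```

Emit:
arm_command --deltas '[[[0,0.3,0],[0,0,0],55],[[0,0.4,0],[0,0,0],55],[[0,0.27,0],[0,0,0],55],[[0.4,0,0],[0,0,0],55],[[0.5,0,0],[0,0,0],55],[[0.5,0,0],[0,0,0],55],[[0.35,0,0],[0,0,0],55],[[0,0,0],[0,0,0],55],[[0,0,0],[0,0,0],55]]'

```text
time_s: 12.38
position: [0.545, -0.0672, 0.0613]
tcp_rot: [-0.081, 0.703, -0.081, -0.702]
wrist_force: [-1.0, 0.4, 1.3]
finger_gap: 0.0547
```

```bash
python3 -c "
from h import *
to(jw(-.0122,.098,.01),-102.9)"
```

```text
t 12.375 pos [ 0.545  -0.0672  0.0613] az -103.08 down [ 0.002 -0.    -1.   ] F [-1.   0.4  1.3]
  shift frac [ 0.684 -0.015  0.019] turnx frac -0.006
```

Emit:
arm_command --deltas '[[[0.2,-0.015,0.02],[0,0,0],55],[[0.25,0,0],[0,0,0],55],[[0.17,0,0],[0,0,0],55],[[0.06,0,0],[0,0,0],55],[[0,0,0],[0,0,0],55],[[0,0,0],[0,0,0],30],[[0,0,0],[0,0,0],30],[[0,0,0],[0,0,0],30],[[0,0,0],[0,0,0],30]]' --squeeze 40

```text
time_s: 13.5
position: [0.5437, -0.065, 0.0094]
tcp_rot: [-0.08, 0.703, -0.08, -0.702]
wrist_force: [0.0, 0.3, 5.4]
finger_gap: 0.0349
```

```bash
python3 -c "
from h import *
to(jw(-.012,.098,.01),-102.9)"
```

```text
t 13.5 pos [ 0.5437 -0.065   0.0094] az -103.04 down [ 0.002  0.    -1.   ] F [0.  0.3 5.4]
  shift frac [-0.008  0.009 -0.009] turnx frac -0.005
```

Emit:
arm_command --deltas '[[[-0.08,0,0],[0,0,0],30],[[-0.12,0,0],[0,0,0],30],[[-0.15,0,0],[0,0,0],30],[[-0.2,0,0],[0,0,0],30],[[-0.2,0,0],[0,0,0],30],[[-0.3,0,0],[0,0,0],30],[[-0.3,0,0],[0,0,0],30],[[-0.3,0,0],[0,0,0],30],[[0,0,0],[0,0,0],30]]'

```text
time_s: 14.62
position: [0.5442, -0.0651, 0.1353]
tcp_rot: [-0.081, 0.704, -0.08, -0.701]
wrist_force: [-0.3, -0.6, 0.1]
finger_gap: 0.0352
```

Run:
```python
from h import *
to(np.array([.597,.240,.15]),-84.5)
o=manip.observe(); snap('wrist','w3'); np.save('pics/w3o.npy',o,allow_pickle=True)
print(o['finger_gap'])
```

```text
t 14.625 pos [ 0.5442 -0.0651  0.1353] az -103.05 down [ 0.004  0.    -1.   ] F [-0.3 -0.6  0.1]
  shift frac [-0.192 -4.122  0.232] turnx frac -0.618
0.035244195649516155
```

View pics/w3.png

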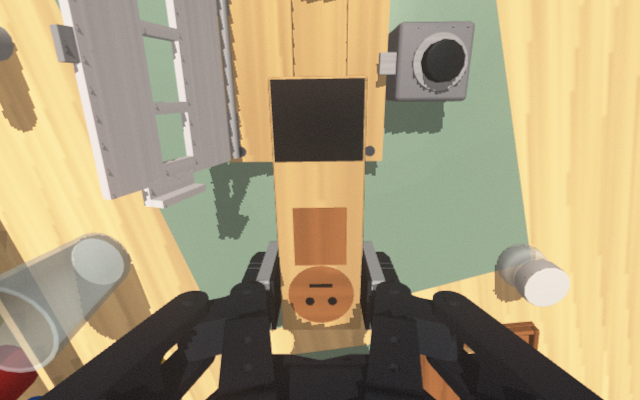

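The bookmark is held, face up, with its black end at (318,120). I'll check its tilt with the depth image.

Run:
```python
from h import *
o=np.load('pics/w3o.npy',allow_pickle=True).item();d=np.load('pics/w3.npy')
c,s=np.cos(JA),np.sin(JA)
def J(p): q=p[:2]-JO; return np.r_[c*q[0]+s*q[1],-s*q[0]+c*q[1],p[2]]
vv,uu=np.mgrid[85:280:5,285:356:5]; P=[]
for u,v in zip(uu.ravel(),vv.ravel()):
    if d[v,u]>0: a,b=wray(o,u,v); P.append(J(a+b*d[v,u]))
P=np.array(P);A=np.c_[P[:,:2],np.ones(len(P))];k,r,_,_=np.linalg.lstsq(A,P[:,2],rcond=None)
print('slopes x,y',k,'resid',np.std(A@k-P[:,2]), P[:,2].min(),P[:,2].max())
print('black end',[J(wplane(o,u,78,k@[-.012,.013,1])).round(4) for u in (271,366)], 'tcp',J(o['position']))
```

```text
slopes x,y [-1.44980217e-04 -1.41651090e-03  1.56468303e-01] resid 0.0006157095367747392 0.15464377345345698 0.15837895833539295
black end [array([0.0054, 0.0152, 0.1565]), array([-0.0285,  0.0153,  0.1565])] tcp [-0.01210661  0.09873     0.13525576]
```

The bookmark is level (slope about 0.1°) but held 10 mm above the fingertips, which would mean dropping it into the tray from about 10 mm. I'll set it back in the groove and regrip nearer the tips.

Emit:
arm_command --deltas '[[[0.3,0,0],[0,0,0],30],[[0.4,0,0],[0,0,0],30],[[0.4,0,0],[0,0,0],30],[[0.2,0,0],[0,0,0],30],[[0.1,0,0],[0,0,0],30],[[0,0,0],[0,0,0],30]]'

```text
time_s: 15.42
position: [0.5432, -0.0651, 0.0274]
tcp_rot: [0.08, -0.703, 0.08, 0.703]
wrist_force: [0.2, 0.1, -0.4]
finger_gap: 0.035
```

```bash
python3 -c "
from h import *
to(np.array([.5438,-.0650,.0094]),-103.04)"
```

```text
t 15.425 pos [ 0.5432 -0.0651  0.0274] az -103.05 down [-0. -0. -1.] F [ 0.2  0.1 -0.4]
  shift frac [ 0.241 -0.003 -0.008] turnx frac -0.000
```

Emit:
arm_command --deltas '[[[0.08,0,-0.008],[0,0,0],30],[[0.07,0,0],[0,0,0],30],[[0.05,0,0],[0,0,0],30],[[0.03,0,0],[0,0,0],30],[[0,0,0],[0,0,0],30]]'

```text
time_s: 16.05
position: [0.5436, -0.0652, 0.0098]
tcp_rot: [0.08, -0.702, 0.08, 0.703]
wrist_force: [-0.3, 0.2, -1.1]
finger_gap: 0.0349
```

Back in the groove at the original height. Open, rise 8 mm, regrip.

Emit:
arm_command --deltas '[[[0,0,0],[0,0,0],50],[[0,0,0],[0,0,0],50],[[-0.1,0,0],[0,0,0],50],[[0,0,0],[0,0,0],50],[[0,0,0],[0,0,0],30],[[0,0,0],[0,0,0],30],[[0,0,0],[0,0,0],30]]'

```text
time_s: 16.92
position: [0.5441, -0.0652, 0.0181]
tcp_rot: [-0.08, 0.703, -0.08, -0.702]
wrist_force: [0.2, 0.4, 3.9]
finger_gap: 0.0349
```

Emit:
arm_command --deltas '[[[-0.08,0,0],[0,0,0],30],[[-0.12,0,0],[0,0,0],30],[[-0.15,0,0],[0,0,0],30],[[-0.2,0,0],[0,0,0],30],[[-0.2,0,0],[0,0,0],30],[[-0.3,0,0],[0,0,0],30],[[-0.3,0,0],[0,0,0],30],[[-0.3,0,0],[0,0,0],30],[[0,0,0],[0,0,0],30]]'

```text
time_s: 18.05
position: [0.5448, -0.0652, 0.1443]
tcp_rot: [-0.081, 0.704, -0.08, -0.701]
wrist_force: [-0.6, -0.1, -0.5]
finger_gap: 0.0342
```

Run:
```python
from h import *
TA=np.radians(5.5); g=np.array([.597,.240])+.0285*np.array([-np.sin(TA),np.cos(TA)]); print(g)
to(np.r_[g,.10],-84.5)
o=manip.observe(); im,d=snap('wrist','w4'); print(o['finger_gap'])
c,s=np.cos(JA),np.sin(JA)
def J(p): q=p[:2]-JO; return np.r_[c*q[0]+s*q[1],-s*q[0]+c*q[1],p[2]]
vv,uu=np.mgrid[95:260:5,290:351:5]; P=[]
for u,v in zip(uu.ravel(),vv.ravel()):
    if d[v,u]>0: a,b=wray(o,u,v); P.append(J(a+b*d[v,u]))
P=np.array(P);A=np.c_[P[:,:2],np.ones(len(P))];k=np.linalg.lstsq(A,P[:,2],rcond=None)[0]
print('slopes',k,np.std(A@k-P[:,2]),P[:,2].min(),P[:,2].max())
```

```text
[0.5942684  0.26836879]
t 18.05 pos [ 0.5448 -0.0652  0.1443] az -103.05 down [ 0.005  0.    -1.   ] F [-0.6 -0.1 -0.5]
  shift frac [ 0.596 -4.481  0.365] turnx frac -0.618
0.03420461652715422
slopes [ 0.00787055 -0.00060071  0.15690979] 0.0006127192446730088 0.15509497692601906 0.15828534341117698
```

Emit:
arm_command --deltas '[[[0,-0.25,0],[0,0,0],30],[[0,-0.45,0.04],[0,0,0],30],[[0,-0.55,0.05],[0,0,0],30],[[0,-0.55,0.05],[0,0,0],30],[[0,-0.55,0.05],[0,0,0],30],[[0,-0.55,0.05],[0,0,0],30],[[0,-0.55,0.05],[0,0,0],30],[[0,-0.5,0.05],[0,0,0],30],[[0,-0.35,0.02],[0,0,0],30],[[0,-0.18,0],[0,0,0],30]]'

```text
time_s: 19.35
position: [0.5926, 0.27, 0.1398]
tcp_rot: [0.079, -0.702, 0.08, 0.703]
wrist_force: [0.5, 0.3, 0.0]
finger_gap: 0.0349
```

Emit:
arm_command --deltas '[[[0,0,0],[-0.15,0,0],30],[[0,0,0],[-0.2,0,0],30],[[0,0,0],[-0.17,0,0],30],[[0,0,0],[-0.1,0,0],30],[[0,0,0],[0,0,0],30]]'

```text
time_s: 19.98
position: [0.5931, 0.268, 0.1408]
tcp_rot: [-0.034, -0.706, -0.034, 0.707]
wrist_force: [-0.1, -0.9, -0.7]
finger_gap: 0.035
```

Run:
```python
from h import *
to(np.array([.5943,.2684,.005]),-84.5)
o=manip.observe(); snap('wrist','w5'); print(o['finger_gap']); np.save('pics/w5o.npy',o,allow_pickle=True)
```

```text
t 19.975 pos [0.5931 0.268  0.1408] az -84.5 down [-0.001 -0.    -1.   ] F [-0.1 -0.9 -0.7]
  shift frac [ 1.811 -0.004 -0.018] turnx frac 0.000
0.03503406335991063
```

View pics/w5.png

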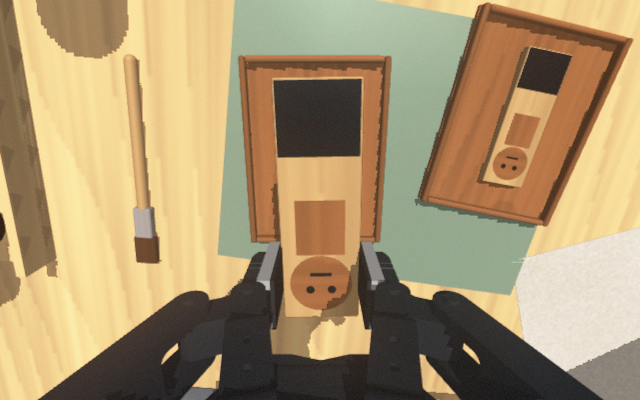

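The view shows tray_a's rim corners at (239,58), (391,57), (252,241) and (378,241). It is aligned with the held bookmark.

Run:
```python
from h import *
o=np.load('pics/w5o.npy',allow_pickle=True).item()
P=np.array([wplane(o,u,v,.014) for u,v in [(239,57),(391,57),(378,242),(252,242)]]);print(P.round(4));C=P.mean(0);print(C)
e=P[0]-P[1];print(np.degrees(np.arctan2(e[1],e[0])))
print('gap tool',(o['position']-C).round(4))
```

```text
[[0.6657 0.1692 0.014 ]
 [0.5482 0.1579 0.014 ]
 [0.5345 0.3154 0.014 ]
 [0.6506 0.3265 0.014 ]]
[0.59975822 0.24225147 0.014     ]
5.518580305599885
gap tool [-0.0067  0.0257  0.1268]
```

Emit:
arm_command --deltas '[[[0.2,-0.03,-0.05],[0,0,0],30],[[0.35,0,0],[0,0,0],30],[[0.35,0,0],[0,0,0],30],[[0.3,0,0],[0,0,0],30],[[0.25,0,0],[0,0,0],30],[[0.12,0,0],[0,0,0],30],[[0.08,0,0],[0,0,0],30],[[0,0,0],[0,0,0],30]]'

```text
time_s: 21.02
position: [0.5969, 0.2709, 0.0177]
tcp_rot: [0.034, 0.706, 0.034, -0.706]
wrist_force: [0.3, -0.4, -0.2]
finger_gap: 0.0348
```

```bash
python3 -c "
from h import *
to(np.array([.5970,.2700,.005]),-84.5)"
```

```text
t 21.025 pos [0.5969 0.2709 0.0177] az -84.45 down [ 0.  0. -1.] F [ 0.3 -0.4 -0.2]
  shift frac [ 0.169  0.012 -0.   ] turnx frac 0.002
```

Emit:
arm_command --deltas '[[[0.06,0,0],[0,0,0],30],[[0.05,0,0],[0,0,0],30],[[0.03,0,0],[0,0,0],30],[[0.02,0,0],[0,0,0],30],[[0,0,0],[0,0,0],30]]'

```text
time_s: 21.65
position: [0.5967, 0.2708, 0.0054]
tcp_rot: [-0.034, -0.706, -0.034, 0.706]
wrist_force: [-0.1, 0.8, 0.1]
finger_gap: 0.0348
```

Emit:
arm_command --deltas '[[[0.02,0,0],[0,0,0],30],[[0.01,0,0],[0,0,0],30],[[0,0,0],[0,0,0],30]]'

```text
time_s: 22.02
position: [0.597, 0.2709, 0.0044]
tcp_rot: [0.034, 0.707, 0.034, -0.706]
wrist_force: [-2.7, -1.1, 5.3]
finger_gap: 0.0347
```

Touching the tray floor. Release and withdraw.

Emit:
arm_command --deltas '[[[0,0,0],[0,0,0],55],[[0,0,0],[0,0,0],55],[[0,0,0],[0,0,0],55],[[-0.2,0,0],[0,0,0],55],[[-0.4,0,0],[0,0,0],55],[[-0.5,0,0],[0,0,0],55],[[-0.5,0,0],[0,0,0],55],[[-0.2,0,0],[0,0,0],55],[[0,0,0],[0,0,0],55]]'

```text
time_s: 23.15
position: [0.5972, 0.2712, 0.1399]
tcp_rot: [0.034, 0.707, 0.035, -0.706]
wrist_force: [-0.4, -0.0, -0.6]
finger_gap: 0.0552
```

Emit:
arm_command --deltas '[[[-0.3,-0.3,0],[0,0,0],55],[[0,-0.4,0.3],[0,0,0],55],[[0,-0.4,0.4],[0,0,0],55],[[0,0,0.4],[0,0,0],55],[[0,0,0],[0,0,0],55],[[0,0,0],[0,0,0],55]]'

```text
time_s: 23.9
position: [0.5066, 0.3447, 0.1597]
tcp_rot: [-0.035, -0.706, -0.034, 0.707]
wrist_force: [0.2, 0.6, 0.5]
finger_gap: 0.0551
```

Run:
```python
from h import *
to(np.array([.597,.27,.15]))
o=manip.observe(); im,d=snap('wrist','w6'); np.save('pics/w6o.npy',o,allow_pickle=True)
im2,_=snap('side','s2'); im3,_=snap('top','t2')
a=cv2.resize(im,(480,300)); b=cv2.resize(im3,(480,300)); c=cv2.resize(im2[130:330,220:460],(320,267))
out=np.zeros((600,800,3),np.uint8); out[:300,:480]=a; out[300:,:480]=b; out[:267,480:]=c
cv2.imwrite('pics/fin.png',out)
```

```text
t 23.9 pos [0.5066 0.3447 0.1597] az -84.45 down [-0.001 -0.001 -1.   ] F [0.2 0.6 0.5]
  shift frac [ 0.129  1.108 -1.104]
```

View pics/fin.png

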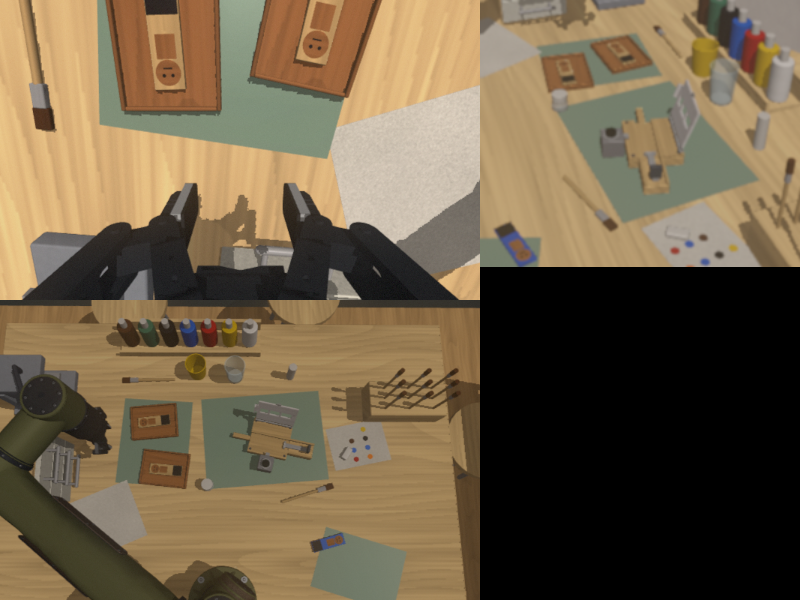

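The bookmark lies flat and face up in tray_a, the lid is open, the tab looks home, and the bystanders look unmoved. One numeric check before handing in.

Run:
```python
from h import *
d=np.load('pics/t2.npy'); im=cv2.imread('pics/t2.png'); o=np.load('pics/w6o.npy',allow_pickle=True).item(); w=np.load('pics/w6.npy')
P=[]
for v in range(20,110,6):
    for u in range(203,240,6):
        if w[v,u]>0: a,b=wray(o,u,v); P.append(a+b*w[v,u])
P=np.array(P);A=np.c_[P[:,:2],np.ones(len(P))];k=np.linalg.lstsq(A,P[:,2],rcond=None)[0];print('top z med',np.median(P[:,2]),'slopes',k[:2])
# top view: tab px expected at home / bookmark centre
g=im.astype(int).sum(2); m=np.zeros(g.shape,np.uint8); m[190:208,402:420]=(g[190:208,402:420]<210)
ys,xs=np.nonzero(m);print('tab px',xs.min(),xs.max(),ys.mean())
g0=cv2.imread('pics/top0.png').astype(int).sum(2)[190:208,402:420]<210; y,x=np.nonzero(g0);print('tab px start',x.min()+402,x.max()+402,y.mean()+190)
i0=cv2.imread('pics/top0.png')
for n,(x0,y0,x1,y1) in dict(tray_b=(185,198,255,252),cup=(245,70,278,108),jar=(298,72,330,112),brush=(160,98,236,114),glue=(380,82,398,108),brush2=(372,242,446,272),pot=(266,236,288,256),eraser=(450,192,470,216)).items():
    s,_=cv2.phaseCorrelate(cv2.cvtColor(i0[y0:y1,x0:x1],6).astype(np.float32),cv2.cvtColor(im[y0:y1,x0:x1],6).astype(np.float32));print(n,np.round(s,2))
```

```text
top z med 0.013639758061919666 slopes [-0.0375609  -0.00814027]
tab px 402 413 198.35955056179776
tab px start 408 413 198.53846153846155
tray_b [0.03 0.05]
cup [0.01 0.03]
jar [0.05 0.09]
brush [-0.07  0.01]
glue [0.04 0.44]
brush2 [0.36 0.16]
pot [-0.41 -0.57]
eraser [-0.07 -0.05]
```

```bash
python3 -c "
from h import *
ticket.sign_off()"
```

```text
the job is handed in; nothing more can be done
```

The bookmark is lying flat, painted face up, in the empty drying tray, and I handed the job in at about 24 s of the 59 s allowed.

**What I did:** I pressed the release button fully down and the lid sprang open. I pushed the ejector tab to its hard stop, which slid the bookmark out, and let the tab spring back. My first grip held the bookmark about 10 mm above the fingertips, which would have meant dropping it into the tray. So I set it back in the groove, regripped nearer the tips, and released it with the fingertips touching the tray floor.

**Last checks:**
- **Bookmark:** its top is at 13.6 mm, so its underside is about 5.6 mm up, on the 5 mm floor. The fitted tilt was up to 0.04 rad, against a limit of 0.08. The depth patch for that fit may have caught some tray floor.
- **Jig:** in the final pictures the lid is open, the button looks up, and the tab's outer edge is at its starting pixel.
- **Other objects:** image shifts from start to end were below 1 pixel (about 2.5 mm) for the other tray and all the bystanders.
- **Disagreement:** the dark patch around the ejector tab was wider at the end (columns 402–413) than at the start (408–413). I put this down to shading from the open lid, because the outer edge had not moved.

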